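# Roll the slumping former onto the kiln shelf's line

## Robot

A 7-joint arm with a two-finger parallel gripper is mounted at the origin on the work surface. World frame = base frame: x ahead of the robot, y to its left, z up, the work surface at z = 0. Lengths are in m, angles in degrees, forces in N, time in s.
With the tool pointing down it reaches from about 0.425 to 0.875 m from the base axis. Payload 4.7 kg.
Tool frame: the origin (TCP) lies on the mounting face of the last link; the fingertips stand 182 mm ahead of it and the grasp point (between the pads) lies 164 mm ahead of it; z points along the fingers, y is the line along which they close (so a half turn about z gives the same grasp; the last joint's range is limited). The gripper opens to 87 mm and grips with 3 to 60 N. Pads are 19 mm wide; open, the fingers measure 117 mm over their backs; the gripper's body (75 mm by 190 mm) begins 51 mm behind the grasp point.
Start: joints at [-64.739, 18.392, -4.016, 83.108, 1.295, 78.541, -3.26], TCP at [0.269, 0.592, 0.405] pointing down, gripper open.
Joint ranges: [-163.93, 163.93], [-17.29, 119.83], [-79.2, 71.16], [3.27, 140.29], [-89.18, 269.18], [5.43, 117.66], [-154.24, 154.24]. Speed limits (degrees/s): [147.25, 147.25, 180, 180, 180, 180, 180].

## Interface

Orientations are given as [roll, pitch, yaw] about the fixed x, y, z axes, in that order (R = Rz(yaw) Ry(pitch) Rx(roll)).
In Python, from cell import env gives the robot as it stands.
- The arm moves only by the tool servo_tool, never from a script. Its argument "plan" is a list of rows, each an object with "xyz": the shift along the tool's x, y, z in cm, a list of three; "twist": the turn, a rotation vector about the tool's x, y, z in degrees, a list of three; "jaw": the closure, from 0 (fully open) to 1 (shut). In form: [{"xyz": [x, y, z], "twist": [wx, wy, wz], "jaw": jaw}, ...]. A call has 1 to 10 rows; each row is the pose to reach, as a shift and turn from the pose commanded when the call began, along the tool's axes at that moment; what a row does not reach only later rows make up. A row lasts 1/12 s, in which the tool goes at most 41.7 mm and 7.16 degrees, less where a joint would pass 70% of its speed; a pose out of reach is approached as far as the arm can. A call with a gripper value outside its range is refused whole. The fingers move at their own pace and stop on an object; "newtons" is the grip in N (left out, the last holds). Time passes only in rows, so rows that repeat a pose let the fingers close. It gives the time, the measured TCP pose, the force, the opening and the grip force at its end, in the units of the state.
- env.get_obs(): the state, without advancing time (a new reading comes with each control period).
- env.read_camera(name): name is "scene" or "top" or "wrist"; returns a dict with "img" (480x640x3 uint8, red, green, blue), "camera_matrix" (3x3 intrinsics, pixels), "R" (3x3) and "t" (3): a world point X has camera coordinates R X + t. Camera axes: x right, y down, z forward; pixel columns grow to the right and rows downward; lengths in m; the calibration is good to about 2 mm. The wrist camera is an equidistant fisheye: a pixel r from the principal point sees the ray r / f radians off the axis. A picture is of the moment at which its call begins. There is no depth.
- env.sign_off(): hands the job in; it is judged then, once.
The state is a dict: "time_s": time; "qpos": joint angles; "joint_velocities": joint speeds; "effort": joint torques, N m; "tool_pos": TCP position; "tool_rot": TCP orientation; "force": force on the tool from outside, world axes, zero at the start; "wrist_torque": the same for the moment, N m; "grip_width": finger opening in m; "grasp_force": force on a finger pad.
Only numpy, scipy, OpenCV 4.12 (cv2) and the standard library are available. Lean on these libraries where they do the work, as an engineer would, in place of code of your own. Each camera call takes 0.05 s, during which the arm holds its last target. There are 200 camera calls.

## Task

A glass kiln shelf is being set up for bending glass over a former. Roll the steel former tube gently across the white shelf with the fingertips until it comes to rest on top of the red line, lying straight along it with its whole length on the line; push it only, do not pick it up. Leave the amber glass rod, the two little props and everything else on the bench where they are, then move clear.

Things in the scene. Friction and masses are not known exactly. Their poses are not given: they have to be found in the camera images.
- former: Steel tube with black ends, 40 mm diameter, 150 mm long, 0.25 to 0.5 kg, lying on the shelf. Origin at its centre, 20 mm above the shelf's top; x runs along the tube, y and z turn as it rolls. Starts 85 to 125 mm left or right of the line, skewed up to 3 degrees. It stops within mm when let go; a fingertip drawn across its top, pressing lightly, rolls it half as far as the tip moves.
- line (a point): Centre of the straight red line, 14 mm wide and 200 mm long, on the top of the white kiln shelf (300 x 360 mm slab, 20 mm thick, fixed to the bench, its top 20 mm above the bench). Its x axis runs along the line (roughly away from the robot), its y axis across it, z up. The line is only paint: the shelf is flat.
- amber_rod: Amber glass rod, 32 mm diameter, 150 mm long, lying on the shelf on the other side of the line, 85 to 125 mm from it. Origin at its centre, x along it. Leave it.
- prop_far: Terracotta kiln prop, upright cylinder 26 mm diameter, 40 mm tall, standing loose on the shelf just beyond the far end of the line. Origin at the centre of its underside. Leave it.
- prop_near: The same kind of kiln prop, standing just beyond the end of the line that is nearer the robot. Leave it.
- flux_bottle: White bottle with red cap, 48 mm diameter, 130 mm tall, on the bench to the left of the shelf. Origin at the centre of its underside. Leave it.
- bead_jar: Green glass jar, 66 mm diameter, 80 mm tall, on the bench to the right of the shelf. Origin at the centre of its underside. Leave it.
- hammer: Small hammer lying on the bench to the left of the shelf. Leave it.
- red_glass: Piece of red glass 90 x 60 x 6 mm lying on the bench to the right of the shelf. Leave it.
Mind the look-alikes: they are no part of the job. Leave any blue or green look-alike of the former alone.

How it is judged:
By the outcome, as a careful person would: the job done as asked, in the order asked, and still so for the second after the job is handed in, with the robot touching nothing.
It also fails if it takes over 48 s, if anything falls off the work surface, if the arm or the gripper's body presses on something with over 40 N, if the wrist force passes 120 N, or if a joint passes its speed limit or range.

## Working session

There is one attempt and no reset: what is moved stays moved. The work goes in short steps, Python scripts to look and compute and a tool call to move; the robot and the scene stay as the last step left them, time stands still between calls to the robot, and variables do not carry over. Pictures are saved under pics/ and viewed, at most 10 in all, crops included, and the job is handed in when it is done.

Besides the shell and the picture viewer there is one more tool, called after "Request:" by a JSON object that holds its "fn" and its "kwargs". servo_tool: Moves the arm, as the interface text tells. Its arguments: {"type":"object","properties":{"plan":{"type":"array","items":{"type":"object","properties":{"xyz":{"type":"array","items":{"type":"number"}},"twist":{"type":"array","items":{"type":"number"}},"jaw":{"type":"number"}}}},"newtons":{"type":"number"}},"required":["plan"]}

```bash
mkdir -p pics; ls; python3 - <<'E'
from cell import env
import cv2
o=env.get_obs(); print(o['time_s'],o['tool_pos'],o['tool_rot'],o['force'],o['grip_width'])
for n in('top','scene'):
    c=env.read_camera(n); cv2.imwrite(f'pics/{n}0.png',c['img'][:,:,::-1]); print(n,c['camera_matrix'],c['R'],c['t'])
E
```

```text
pics
0.0 [0.26898956 0.59148586 0.40365628] [-1.79889649e+02  6.53258283e-03  1.55549815e+02] [ 0.81106862 -0.1231629  -0.61426402] 0.08739689109401953
top [[448.11029735   0.         314.04347679]
 [  0.         448.11029735 243.39532464]
 [  0.           0.           1.        ]] [[-0.02461152 -0.9996731   0.00692537]
 [-0.99373366  0.02370858 -0.1092306 ]
 [ 0.1090307  -0.0095703  -0.99399231]] [0.00276467 0.56267577 1.01358571]
scene [[470.93118161   0.         306.93661489]
 [  0.         470.93118161 244.30998477]
 [  0.           0.           1.        ]] [[-0.12296955  0.99238438  0.00719194]
 [ 0.712177    0.09329051 -0.69577353]
 [-0.69114573 -0.08043702 -0.71822522]] [ 0.07574835 -0.36580642  1.42252292]
```

View pics/top0.png

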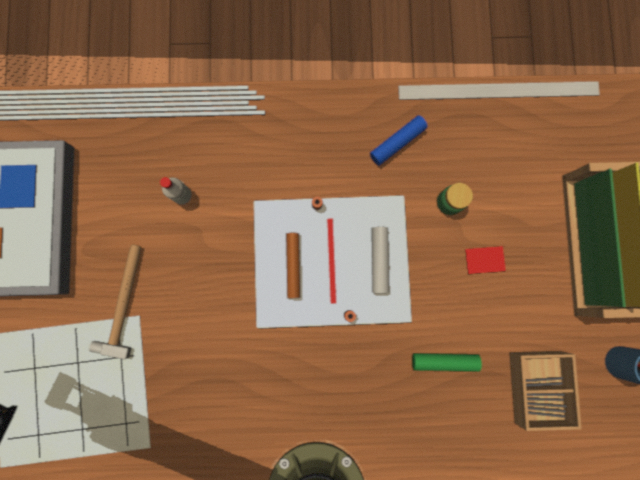

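View pics/scene0.png

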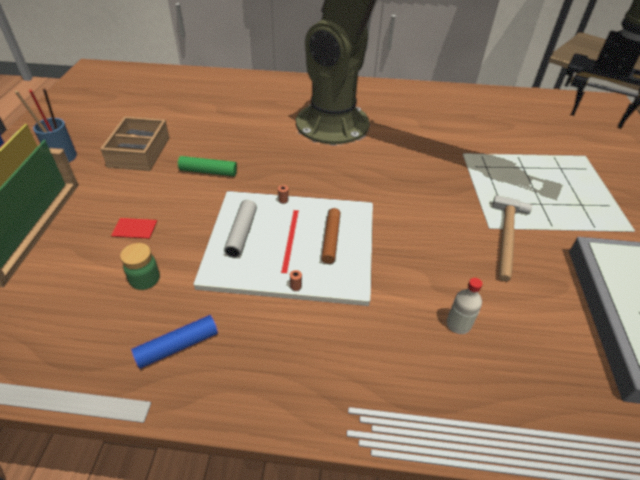

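Top view: the grey tube with black ends at about (380,260) is on the shelf right of the red line (332,260). The amber rod is at (293,265) and the props are at (317,203) and (350,316). The blue cylinder (400,140) and green cylinder (447,362) are look-alikes off the shelf. The grey one fits "steel, black ends, on the shelf". I'll confirm it in a crop while measuring.

```bash
cat > h.py <<'E'
import numpy as np, cv2
from cell import env
def cast(c,uv,z):
    uv=np.atleast_2d(np.asarray(uv,float)); K=c['camera_matrix']
    d=np.c_[(uv-[K[0,2],K[1,2]])/K[0,0],np.ones(len(uv))]@c['R']
    C=-c['R'].T@c['t']; return C+d*((z-C[2])/d[:,2])[:,None]
def rect(m,n=1):
    cs=sorted(cv2.findContours(m.astype(np.uint8),cv2.RETR_EXTERNAL,cv2.CHAIN_APPROX_NONE)[0],key=cv2.contourArea)[::-1][:n]
    return [k[:,0,:] for k in cs]
def axis(P):
    # P: world points of a mask; centre of min-area rect, heading of its long side, length, width
    (cx,cy),(w,h),a=cv2.minAreaRect((P[:,:2]*1000).astype(np.float32))
    if w<h: a+=90; w,h=h,w
    return np.round([cx,cy,(a+90)%180-90,w,h],1)
def masks(img):
    hsv=cv2.cvtColor(img,cv2.COLOR_RGB2HSV).astype(int); H,S,V=hsv[...,0],hsv[...,1],hsv[...,2]
    return dict(red=((H<4)|(H>176))&(S>190)&(V>150), amber=(H>=4)&(H<16)&(S>150)&(V>60), grey=(S<60)&(V<208)), hsv
E
python3 - <<'E'
from h import *
c=env.read_camera('top'); img=c['img']; M,hsv=masks(img)
print('C',-c['R'].T@c['t'])
for u in range(366,396,2): print(u,hsv[245,u],end=' ')
print()
def win(m,x0,x1,y0,y1):
    o=np.zeros_like(m); o[y0:y1,x0:x1]=m[y0:y1,x0:x1]; return o
for n,w,z in(('red',(322,345,210,312),.02),('amber',(280,306,222,310),.036),('grey',(362,400,212,305),.04),('amber',(306,328,190,215),.04),('amber',(340,362,302,326),.04)):
    for k in rect(win(M[n],*w)): print(n,k.mean(0).round(1),cv2.boundingRect(k),axis(cast(c,k,z)))
cv2.imwrite('pics/crop.png',cv2.resize(img[185:335,245:420,::-1],None,fx=4,fy=4,interpolation=cv2.INTER_CUBIC))
E
```

```text
C [ 4.48705934e-01 -8.76153759e-04  1.06893867e+00]
366 [ 53   5 198] 368 [ 50   4 197] 370 [ 45   5 190] 372 [ 21  26 128] 374 [ 21  36 148] 376 [ 21  37 167] 378 [ 23  35 181] 380 [ 23  35 187] 382 [ 21  37 181] 384 [ 21  37 160] 386 [ 21  36 136] 388 [ 25  26 127] 390 [ 40   8 189] 392 [ 50   4 197] 394 [ 45   8 198] 
red [330.4 243.2] (329, 228, 4, 31) [563.8 -49.7   1.3  71.2   4.2]
amber [292.8 265.2] (287, 234, 12, 64) [512.6  39.2   0.  145.6  25. ]
grey [380.5 258. ] (362, 212, 38, 93) [ 525.3 -163.6   -2.1  213.6   86.3]
amber [316.6 196.8] (306, 190, 22, 18) [666.9 -19.2  88.7  49.2  40.4]
amber [349.5 315.5] (345, 311, 10, 10) [395.  -87.2  43.6  19.2  16. ]
```

View pics/crop.png

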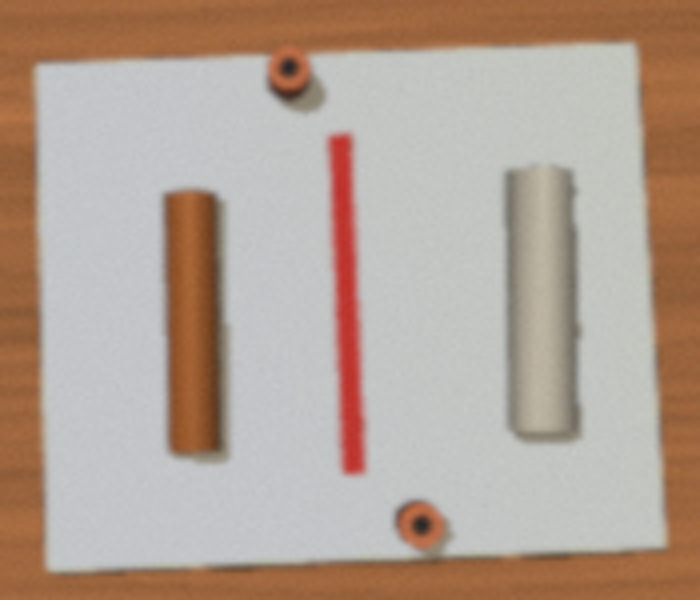

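The crop confirms it: the grey tube lies right of the red line, its top end at crop (540,165) and bottom end at (542,435). The red line runs from (340,135) to (353,472). Next I'll measure with better masks in both views.

```bash
cat >> h.py <<'E'
def find(c):
    img=cv2.medianBlur(c['img'],3); hsv=cv2.cvtColor(img,cv2.COLOR_RGB2HSV).astype(int); H,S,V=hsv[...,0],hsv[...,1],hsv[...,2]
    red=((H<5)|(H>174))&(S>140)&(V>110); tube=(H>12)&(H<30)&(S>15)&(S<75)&(V>70)|(V<45)
    # restrict to the shelf by casting every pixel at tube/line height
    yy,xx=np.mgrid[:480,:640]; P=cast(c,np.c_[xx.ravel(),yy.ravel()],.03).reshape(480,640,3)
    sh=(P[...,0]>.40)&(P[...,0]<.645)&(P[...,1]>-.185)&(P[...,1]<.01)
    out={}
    for n,m,z in(('line',red&sh,.02),('tube',tube&sh,.04)):
        k=rect(cv2.morphologyEx(m.astype(np.uint8),cv2.MORPH_OPEN,np.ones((3,3))))
        if k: out[n]=(k[0],axis(cast(c,k[0],z)))
    return out
E
python3 - <<'E'
from h import *
for n in('top','scene'):
    c=env.read_camera(n)
    for k,(p,a) in find(c).items(): print(n,k,p.mean(0).round(1),cv2.boundingRect(p),a)
E
```

```text
top line [331.3 260.5] (328, 220, 7, 82) [523.4 -50.4   0.7 190.7   9.3]
top tube [380.1 260.5] (372, 226, 18, 70) [ 518.9 -162.8   -2.2  159.4   39.1]
scene line [289.6 241.5] (283, 212, 14, 60) [525.3 -49.5   0.7 185.8   8.8]
scene tube [241.  224.6] (228, 201, 26, 46) [ 504.8 -160.7   -2.   148.4   30.8]
```

Both views agree. The line centre is (0.524, -0.050) at heading 0.7°. The tube axis is at about (0.515, -0.162) at heading -2.1°, so 112 mm from the line with a 2.8° skew, both within spec. I'll lay the open fingers' line parallel to the red line and push the tube from its right side with both fingertips. First I'll approach high.

Request:
{"fn": "servo_tool", "kwargs": {"plan": [{"xyz":[-37.2,-26,0],"twist":[0,0,64.8],"jaw":0},{"xyz":[-37.2,-26,0],"twist":[0,0,64.8],"jaw":0},{"xyz":[-37.2,-26,0],"twist":[0,0,64.8],"jaw":0},{"xyz":[-37.2,-26,0],"twist":[0,0,64.8],"jaw":0},{"xyz":[-37.2,-26,0],"twist":[0,0,64.8],"jaw":0},{"xyz":[-37.2,-26,0],"twist":[0,0,64.8],"jaw":0},{"xyz":[-37.2,-26,0],"twist":[0,0,64.8],"jaw":0},{"xyz":[-37.2,-26,0],"twist":[0,0,64.8],"jaw":0},{"xyz":[-37.2,-26,0],"twist":[0,0,64.8],"jaw":0},{"xyz":[-37.2,-26,0],"twist":[0,0,64.8],"jaw":0}]}}

```text
time_s: 1.08
tool_pos: [0.4817, 0.231, 0.4051]
tool_rot: [180.0, -0.0, 90.4]
force: [0.6, 0.9, -0.4]
grip_width: 0.0871
grasp_force: 0.0
```

Request:
{"fn": "servo_tool", "kwargs": {"plan": [{"xyz":[-45,3.2,0],"twist":[0,0,0],"jaw":0},{"xyz":[-45,3.2,0],"twist":[0,0,0],"jaw":0},{"xyz":[-45,3.2,0],"twist":[0,0,0],"jaw":0},{"xyz":[-45,3.2,0],"twist":[0,0,0],"jaw":0},{"xyz":[-45,3.2,0],"twist":[0,0,0],"jaw":0},{"xyz":[-45,3.2,0],"twist":[0,0,0],"jaw":0},{"xyz":[-45,3.2,0],"twist":[0,0,0],"jaw":0},{"xyz":[-45,3.2,0],"twist":[0,0,0],"jaw":0},{"xyz":[-45,3.2,0],"twist":[0,0,0],"jaw":0},{"xyz":[-45,3.2,0],"twist":[0,0,0],"jaw":0}]}}

```text
time_s: 1.92
tool_pos: [0.5157, -0.1841, 0.4051]
tool_rot: [179.9, -0.0, 90.8]
force: [-0.4, 1.2, -0.2]
grip_width: 0.0874
grasp_force: 0.0
```

Request:
{"fn": "servo_tool", "kwargs": {"plan": [{"xyz":[-3.4,0,0],"twist":[0,0,0],"jaw":0},{"xyz":[-3.4,0,3],"twist":[0,0,0],"jaw":0},{"xyz":[-3.4,0,6],"twist":[0,0,0],"jaw":0},{"xyz":[-3.4,0,9],"twist":[0,0,0],"jaw":0},{"xyz":[-3.4,0,12],"twist":[0,0,0],"jaw":0},{"xyz":[-3.4,0,14],"twist":[0,0,0],"jaw":0},{"xyz":[-3.4,0,15.5],"twist":[0,0,0],"jaw":0},{"xyz":[-3.4,0,16],"twist":[0,0,0],"jaw":0},{"xyz":[-3.4,0,16],"twist":[0,0,0],"jaw":0},{"xyz":[-3.4,0,16],"twist":[0,0,0],"jaw":0}]}}

```text
time_s: 2.75
tool_pos: [0.5169, -0.2163, 0.2454]
tool_rot: [180.0, 0.0, 90.7]
force: [1.2, -0.8, 0.1]
grip_width: 0.0871
grasp_force: 0.0
```

```bash
python3 - <<'E'
from h import *
c=env.read_camera('wrist'); cv2.imwrite('pics/w1.png',c['img'][:,:,::-1])
E
```

```text
(no output)
```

View pics/w1.png

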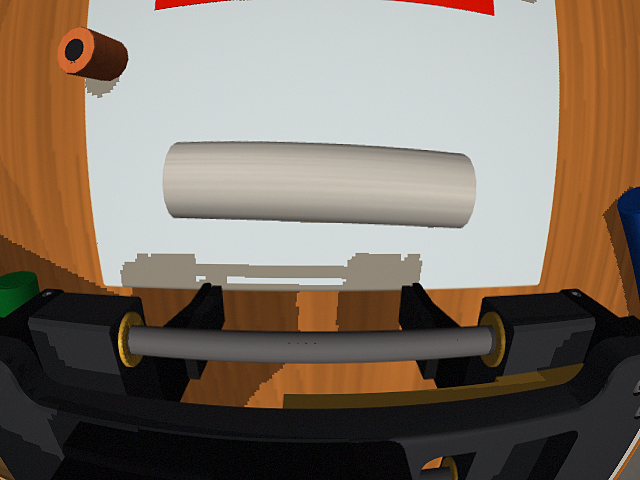

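The wrist view shows both fingertips, at columns of about 210 and 415, behind the tube (columns 165–475, rows 140–228). They are roughly centred on it and not touching. I'll lower to about 12 mm above the shelf and begin the push.

Request:
{"fn": "servo_tool", "kwargs": {"plan": [{"xyz":[0,0,1.5],"twist":[0,0,0],"jaw":0},{"xyz":[0,0,2.7],"twist":[0,0,0],"jaw":0},{"xyz":[0,0,3.1],"twist":[0,0,0],"jaw":0},{"xyz":[0.8,0,3.1],"twist":[0,0,0],"jaw":0},{"xyz":[1.5,0,3.1],"twist":[0,0,0],"jaw":0},{"xyz":[2,0,3.1],"twist":[0,0,0],"jaw":0},{"xyz":[2.5,0,3.1],"twist":[0,0,0],"jaw":0},{"xyz":[3,0,3.1],"twist":[0,0,0],"jaw":0},{"xyz":[3.5,0,3.1],"twist":[0,0,0],"jaw":0},{"xyz":[4,0,3.1],"twist":[0,0,0],"jaw":0}]}}

```text
time_s: 3.63
tool_pos: [0.5162, -0.1755, 0.214]
tool_rot: [180.0, -0.0, 90.8]
force: [1.4, -0.8, 0.1]
grip_width: 0.0868
grasp_force: 0.1
```

Request:
{"fn": "servo_tool", "kwargs": {"plan": [{"xyz":[0.5,0,0],"twist":[0,0,0],"jaw":0},{"xyz":[1,0,0],"twist":[0,0,0],"jaw":0},{"xyz":[1.5,0,0],"twist":[0,0,0],"jaw":0},{"xyz":[2,0,0],"twist":[0,0,0],"jaw":0},{"xyz":[2.5,0,0],"twist":[0,0,0],"jaw":0},{"xyz":[3,0,0],"twist":[0,0,0],"jaw":0},{"xyz":[3.5,0,0],"twist":[0,0,0],"jaw":0},{"xyz":[4,0,0],"twist":[0,0,0],"jaw":0},{"xyz":[4.5,0,0],"twist":[0,0,0],"jaw":0},{"xyz":[5,0,0],"twist":[0,0,0],"jaw":0}]}}

```text
time_s: 4.47
tool_pos: [0.5154, -0.1257, 0.2138]
tool_rot: [180.0, -0.0, 90.7]
force: [0.2, -0.3, 0.3]
grip_width: 0.087
grasp_force: 0.1
```

```bash
python3 - <<'E'
from h import *
c=env.read_camera('wrist'); cv2.imwrite('pics/w2.png',c['img'][:,:,::-1])
c=env.read_camera('scene'); cv2.imwrite('pics/s2.png',cv2.resize(c['img'][180:310,180:390,::-1],None,fx=3.5,fy=3.5))
E
```

```text
(no output)
```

View pics/w2.png

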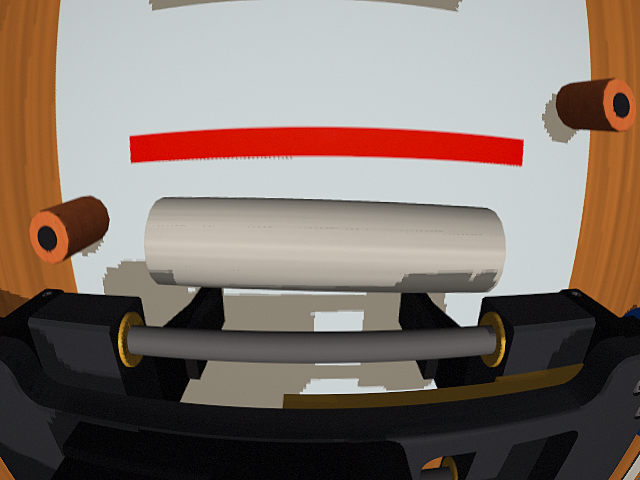

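The wrist view shows the tube (rows 197–293, columns 145–505) moving ahead of the two fingers. The red line is at row 145, and its span (130–523) covers the tube's columns. Some skew remains. I'll continue more slowly and then measure.

Request:
{"fn": "servo_tool", "kwargs": {"plan": [{"xyz":[0.4,0,0],"twist":[0,0,0],"jaw":0},{"xyz":[0.8,0,0],"twist":[0,0,0],"jaw":0},{"xyz":[1.2,0,0],"twist":[0,0,0],"jaw":0},{"xyz":[1.6,0,0],"twist":[0,0,0],"jaw":0},{"xyz":[2.0,0,0],"twist":[0,0,0],"jaw":0},{"xyz":[2.3,0,0],"twist":[0,0,0],"jaw":0},{"xyz":[2.6,0,0],"twist":[0,0,0],"jaw":0},{"xyz":[2.8,0,0],"twist":[0,0,0],"jaw":0},{"xyz":[3,0,0],"twist":[0,0,0],"jaw":0},{"xyz":[3,0,0],"twist":[0,0,0],"jaw":0}]}}

```text
time_s: 5.4
tool_pos: [0.5151, -0.0958, 0.2137]
tool_rot: [-180.0, -0.0, 90.8]
force: [0.2, -0.0, 0.0]
grip_width: 0.0867
grasp_force: 0.0
```

```bash
python3 - <<'E'
from h import *
c=env.read_camera('wrist'); cv2.imwrite('pics/w3.png',c['img'][:,:,::-1])
def fcast(uv,z):
    K=c['camera_matrix']; d=(np.asarray(uv,float)-[K[0,2],K[1,2]])/K[0,0]; r=np.linalg.norm(d,axis=1)[:,None]
    v=np.c_[d/r*np.sin(r),np.cos(r)]@c['R']; C=-c['R'].T@c['t']; return C+v*((z-C[2])/v[:,2])[:,None]
hsv=cv2.cvtColor(cv2.medianBlur(c['img'],3),cv2.COLOR_RGB2HSV).astype(int);H,S,V=hsv[...,0],hsv[...,1],hsv[...,2]
m=((H<4)|(H>176))&(S>190)&(V>150)
k=rect(m)[0]; print('red',cv2.boundingRect(k),axis(fcast(k,.02)),'C',-c['R'].T@c['t'])
print(c['camera_matrix'],env.get_obs()['force'])
for col in (180,250,320,390,460):
    print(col,[(r,tuple(hsv[r,col])) for r in range(120,310,6)][:0], end=' ')
    s=(S[:,col]>15)&(S[:,col]<75)&(H[:,col]>12)&(H[:,col]<30); r=np.where(s[100:320])[0]+100; print(r.min(),r.max(),fcast([[col,r.min()],[col,r.max()]],.04).round(4).tolist())
E
```

```text
red (134, 192, 385, 31) [524.6 -48.6   0.6 201.3  13.7] C [ 0.51477199 -0.01610288  0.19468406]
[[371.64829954   0.         311.25704573]
 [  0.         371.64829954 244.35145067]
 [  0.           0.           1.        ]] [-0.2988243  -0.62517786 -0.40072379]
180 [] 198 311 [[0.4576, -0.0419, 0.04], [0.4521, -0.097, 0.04]]
250 [] 198 319 [[0.4892, -0.0421, 0.04], [0.487, -0.0996, 0.04]]
320 [] 199 311 [[0.5189, -0.0423, 0.04], [0.52, -0.0946, 0.04]]
390 [] 202 319 [[0.5489, -0.0429, 0.04], [0.5535, -0.0989, 0.04]]
460 [] 205 289 [[0.5815, -0.0431, 0.04], [0.5871, -0.0837, 0.04]]
```

View pics/w3.png

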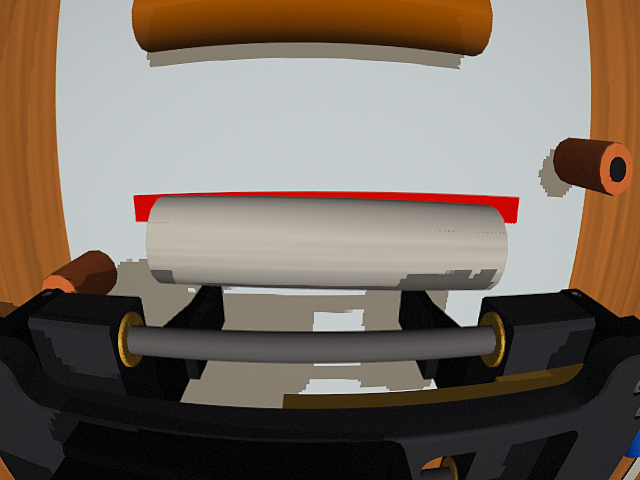

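The wrist camera gives the red line as 201 × 13.7 mm (true 200 × 14), at (0.5246, -0.0486) and heading 0.6°, so it is trustworthy. The tube's front edge is at row 198–205, which puts its axis about 14 mm short of the line with about 1.15° of skew left. I'll turn the tool 3° so the far finger leads, then creep on.

Request:
{"fn": "servo_tool", "kwargs": {"plan": [{"xyz":[0,0,0],"twist":[0,0,-1],"jaw":0},{"xyz":[0,0,0],"twist":[0,0,-2],"jaw":0},{"xyz":[0,0,0],"twist":[0,0,-3],"jaw":0},{"xyz":[0.1,0,0],"twist":[0,0,-3],"jaw":0},{"xyz":[0.2,0,0],"twist":[0,0,-3],"jaw":0},{"xyz":[0.3,0,0],"twist":[0,0,-3],"jaw":0},{"xyz":[0.4,0,0],"twist":[0,0,-3],"jaw":0},{"xyz":[0.5,0,0],"twist":[0,0,-3],"jaw":0},{"xyz":[0.5,0,0],"twist":[0,0,-3],"jaw":0},{"xyz":[0.5,0,0],"twist":[0,0,-3],"jaw":0}]}}

```text
time_s: 6.28
tool_pos: [0.515, -0.091, 0.2137]
tool_rot: [-180.0, -0.0, 93.8]
force: [0.0, 0.4, 0.0]
grip_width: 0.087
grasp_force: 0.0
```

```bash
cat >> h.py <<'E'
def wristm(name=None, line=(.5246,-.0486,.6)):
    c=env.read_camera('wrist'); K=c['camera_matrix']; C=-c['R'].T@c['t']
    if name: cv2.imwrite(name,c['img'][:,:,::-1])
    def ray(uv):
        d=(np.asarray(uv,float)-[K[0,2],K[1,2]])/K[0,0]; r=np.linalg.norm(d,axis=1)[:,None]
        return np.c_[d/r*np.sin(r),np.cos(r)]@c['R']
    hsv=cv2.cvtColor(cv2.medianBlur(c['img'],3),cv2.COLOR_RGB2HSV).astype(int);H,S,V=hsv[...,0],hsv[...,1],hsv[...,2]
    m=(S>15)&(S<75)&(H>12)&(H<30)
    A=[]
    for col in range(190,461,10):  # first row of a run of 12 tube pixels = front edge of the tube
        f=np.where(np.convolve(m[:,col],np.ones(12),'valid')>11)[0]; f=f[f>100]
        if len(f):
            v=ray([[col,f[0]-.5]])[0]; p=C+v*((.04-C[2])/v[2]); A.append([p[0],p[1]-.02*np.hypot(v[1],v[2])/abs(v[2])])
    A=np.array(A); s,b=np.polyfit(*A.T,1); x=line[0]; 
    ly=lambda x:line[1]+np.tan(np.radians(line[2]))*(x-line[0])
    print('tube heading %.2f'%np.degrees(np.arctan(s)),'resid mm %.2f'%(1e3*np.std(A[:,1]-s*A[:,0]-b)),'axis minus line, mm, at x=.445,.52,.595:',[round(1e3*(s*x+b-ly(x)),1) for x in(.445,.52,.595)])
    o=env.get_obs(); print(o['time_s'],o['tool_pos'].round(4),o['tool_rot'].round(1),o['force'].round(1))
E
python3 -c "
from h import *
wristm('pics/w4.png')"
```

```text
tube heading -0.77 resid mm 0.51 axis minus line, mm, at x=.445,.52,.595: [np.float64(-4.6), np.float64(-6.4), np.float64(-8.2)]
6.3333 [ 0.515  -0.091   0.2137] [-180.    -0.    93.8] [-1.5 -0.5 -0.1]
```

The tube advanced but didn't turn: with one finger pushing, it just rolls. To correct the skew I need a couple, one finger on each side at opposite ends. I'll back off, lift and take a clean look first.

Request:
{"fn": "servo_tool", "kwargs": {"plan": [{"xyz":[-0.7,0,0],"twist":[0,0,0],"jaw":0},{"xyz":[-1.5,0,0],"twist":[0,0,1],"jaw":0},{"xyz":[-1.5,0,-3],"twist":[0,0,3],"jaw":0},{"xyz":[-2,0,-6],"twist":[0,0,3],"jaw":0},{"xyz":[-3,0,-9],"twist":[0,0,3],"jaw":0},{"xyz":[-4,0,-11],"twist":[0,0,3],"jaw":0},{"xyz":[-4,0,-12],"twist":[0,0,3],"jaw":0},{"xyz":[-4,0,-12],"twist":[0,0,3],"jaw":0},{"xyz":[-4,0,-12],"twist":[0,0,3],"jaw":0}]}}

```text
time_s: 7.08
tool_pos: [0.5174, -0.1309, 0.3331]
tool_rot: [-180.0, -0.0, 90.7]
force: [1.0, 0.4, -0.2]
grip_width: 0.087
grasp_force: 0.0
```

```bash
cat > m.py <<'E'
from h import *
import sys
c=env.read_camera('wrist'); K=c['camera_matrix']; C=-c['R'].T@c['t']
cv2.imwrite(sys.argv[1],c['img'][:,:,::-1])
def fc(uv,z):
    d=(np.asarray(uv,float)-[K[0,2],K[1,2]])/K[0,0]; r=np.linalg.norm(d,axis=1)[:,None]
    v=np.c_[d/r*np.sin(r),np.cos(r)]@c['R']; return C+v*((z-C[2])/v[:,2])[:,None], v
hsv=cv2.cvtColor(cv2.medianBlur(c['img'],3),cv2.COLOR_RGB2HSV).astype(int);H,S,V=hsv[...,0],hsv[...,1],hsv[...,2]
k=rect(((H<4)|(H>176))&(S>190)&(V>150)); kk=[q for q in rect(((H<4)|(H>176))&(S>190)&(V>150),4) if len(q)>10]
L=axis(fc(np.vstack(kk),.02)[0]); print('line',L)
L=(524.6,-48.6,.6)
# tube: first and last tube row in each column, tangent rays -> axis y
yy,xx=np.mgrid[:480,:640]; P,_=fc(np.c_[xx.ravel(),yy.ravel()],.04); P=P.reshape(480,640,3)
m=(S>14)&(S<80)&(H>10)&(H<32)&(V>60)&(P[...,0]>.42)&(P[...,0]<.62)&(P[...,1]>-.11)&(P[...,1]<-.01)
m=cv2.morphologyEx(m.astype(np.uint8),cv2.MORPH_OPEN,np.ones((5,5))); k=rect(m)[0]; x0,y0,w,h=cv2.boundingRect(k); print('tube bbox',x0,y0,w,h)
A=[]
for col in range(x0+12,x0+w-12,4):
    r=np.where(m[:,col])[0]; p,v=fc([[col,r.min()-.5],[col,r.max()+.5]],.04); o=.02*np.hypot(v[:,1],v[:,2])/abs(v[:,2])
    A.append([p[0,0],p[0,1]-o[0],p[1,0],p[1,1]+o[1]])
A=np.array(A); ly=lambda x:L[1]/1e3+np.tan(np.radians(L[2]))*(x-L[0]/1e3)
for i,n in((0,'front'),(2,'back')):
    s,b=np.polyfit(A[:,i],A[:,i+1],1); print(n,'heading %.2f'%np.degrees(np.arctan(s)),'resid %.2f'%(1e3*np.std(A[:,i+1]-s*A[:,i]-b)),'off line mm',[round(float(1e3*(s*x+b-ly(x))),1) for x in(.445,.52,.595)])
r=np.where(m[:,x0+w//2])[0].mean(); print('ends x',fc([[x0,r],[x0+w,r]],.045)[0][:,0].round(3))
o=env.get_obs(); print(o['time_s'],o['tool_pos'].round(4),o['tool_rot'].round(1),o['force'].round(1))
E
python3 m.py pics/w5.png
```

```text
line [524.2 -48.4   0.7 199.9  13.4]
tube bbox 212 114 215 62
front heading -0.55 resid 0.42 off line mm [-4.8, -6.3, -7.9]
back heading -0.50 resid 1.25 off line mm [-6.7, -8.1, -9.5]
ends x [0.444 0.603]
7.1333 [ 0.5171 -0.1305  0.3323] [-179.9   -0.    90.8] [-0.7  1.1 -0.8]
```

View pics/w5.png

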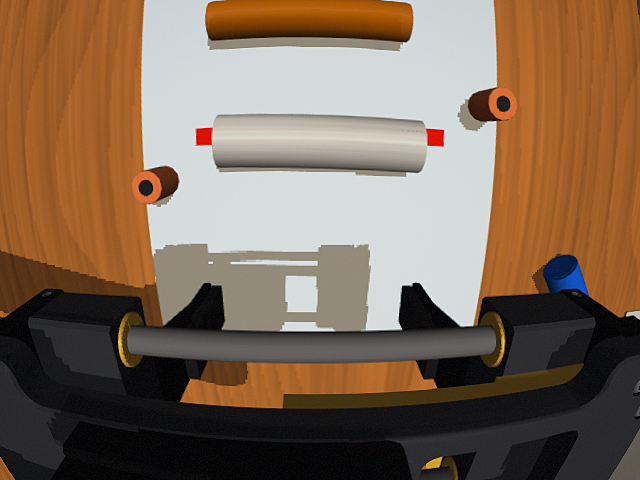

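The wrist view shows the tube (bbox 212–427 × 114–176) lying along the line, with red showing at both ends (204,136) and (435,138). It is about 6.5 mm short of the line with 1.15° of skew, and centred lengthwise at x≈0.5235. I'll place the open fingers diagonally, one each side at opposite ends, and turn slightly so both push as a couple.

Request:
{"fn": "servo_tool", "kwargs": {"plan": [{"xyz":[3,0.3,0],"twist":[0,0,7],"jaw":0},{"xyz":[6,0.6,0],"twist":[0,0,14],"jaw":0},{"xyz":[7.5,0.7,0],"twist":[0,0,21],"jaw":0},{"xyz":[7.5,0.7,0],"twist":[0,0,28],"jaw":0},{"xyz":[7.5,0.7,0],"twist":[0,0,35],"jaw":0},{"xyz":[7.5,0.7,0],"twist":[0,0,42],"jaw":0},{"xyz":[7.5,0.7,0],"twist":[0,0,49],"jaw":0},{"xyz":[7.5,0.7,0],"twist":[0,0,53],"jaw":0},{"xyz":[7.5,0.7,0],"twist":[0,0,53],"jaw":0},{"xyz":[7.5,0.7,0],"twist":[0,0,53],"jaw":0}]}}

```text
time_s: 7.97
tool_pos: [0.5231, -0.0553, 0.3322]
tool_rot: [-179.9, 0.1, 37.9]
force: [-0.7, -0.1, 0.5]
grip_width: 0.0872
grasp_force: 0.0
```

Request:
{"fn": "servo_tool", "kwargs": {"plan": [{"xyz":[0,0,2],"twist":[0,0,0],"jaw":0},{"xyz":[0,0,4.5],"twist":[0,0,0],"jaw":0},{"xyz":[0,0,6.5],"twist":[0,0,0],"jaw":0},{"xyz":[0,0,8],"twist":[0,0,0],"jaw":0},{"xyz":[0,0,9],"twist":[0,0,0],"jaw":0},{"xyz":[0,0,9.8],"twist":[0,0,0],"jaw":0},{"xyz":[0,0,10.6],"twist":[0,0,0],"jaw":0},{"xyz":[0,0,11.3],"twist":[0,0,0],"jaw":0},{"xyz":[0,0,11.8],"twist":[0,0,0],"jaw":0},{"xyz":[0,0,11.8],"twist":[0,0,0],"jaw":0}]}}

```text
time_s: 8.8
tool_pos: [0.5233, -0.0559, 0.215]
tool_rot: [-180.0, 0.1, 37.8]
force: [-0.4, 0.5, 0.1]
grip_width: 0.0872
grasp_force: 0.0
```

```bash
python3 - <<'E'
from h import *
c=env.read_camera('wrist'); cv2.imwrite('pics/w6.png',c['img'][:,:,::-1])
o=env.get_obs(); print(o['tool_pos'].round(4),o['tool_rot'].round(2),o['force'].round(1))
E
```

```text
[ 0.5236 -0.056   0.2156] [-1.7999e+02  2.0000e-02  3.7750e+01] [ 0.6 -0.4 -0.1]
```

View pics/w6.png

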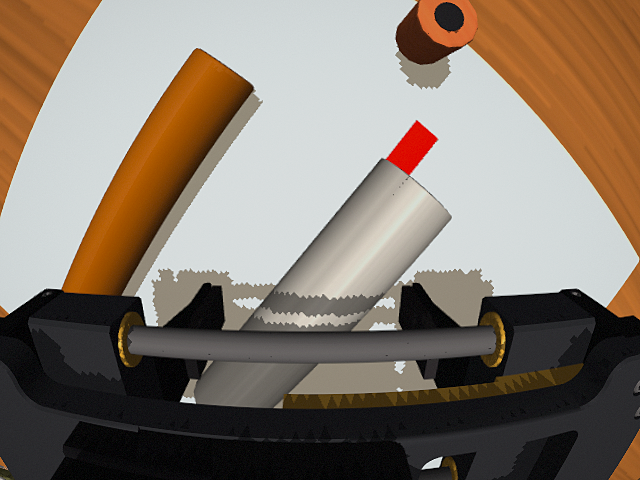

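The tube passes cleanly between the fingers: left finger at (210,330) on the near-left side, right finger at (415,330) on the far-right side. Neither touches. I'll shift the cage centre onto the line and turn 9°.

Request:
{"fn": "servo_tool", "kwargs": {"plan": [{"xyz":[0.11,-0.14,0.1],"twist":[0,0,0],"jaw":0},{"xyz":[0.22,-0.28,0.1],"twist":[0,0,0],"jaw":0},{"xyz":[0.33,-0.42,0.1],"twist":[0,0,0],"jaw":0},{"xyz":[0.44,-0.57,0.1],"twist":[0,0,0],"jaw":0},{"xyz":[0.44,-0.57,0.1],"twist":[0,0,-2],"jaw":0},{"xyz":[0.44,-0.57,0.1],"twist":[0,0,-4],"jaw":0},{"xyz":[0.44,-0.57,0.1],"twist":[0,0,-6],"jaw":0},{"xyz":[0.44,-0.57,0.1],"twist":[0,0,-8],"jaw":0},{"xyz":[0.44,-0.57,0.1],"twist":[0,0,-9],"jaw":0},{"xyz":[0.44,-0.57,0.1],"twist":[0,0,-9],"jaw":0}]}}

```text
time_s: 9.68
tool_pos: [0.5237, -0.0486, 0.2149]
tool_rot: [180.0, -0.0, 46.8]
force: [-0.6, -0.1, -0.7]
grip_width: 0.0869
grasp_force: 0.0
```

```bash
cat > m2.py <<'E'
from h import *
import sys
c=env.read_camera('wrist'); K=c['camera_matrix']; C=-c['R'].T@c['t']; cv2.imwrite(sys.argv[1],c['img'][:,:,::-1])
hsv=cv2.cvtColor(cv2.medianBlur(c['img'],3),cv2.COLOR_RGB2HSV).astype(int);H,S,V=hsv[...,0],hsv[...,1],hsv[...,2]
yy,xx=np.mgrid[:480,:640]; d=(np.c_[xx.ravel(),yy.ravel()]-[K[0,2],K[1,2]])/K[0,0]; r=np.linalg.norm(d,axis=1)[:,None]+1e-9
v=np.c_[d/r*np.sin(r),np.cos(r)]@c['R']; P=C+v*((.04-C[2])/v[:,2])[:,None]; o=.02*np.hypot(v[:,1],v[:,2])/abs(v[:,2])
m=(S>14)&(S<80)&(H>10)&(H<32)&(V>60)&(yy<285)
m=cv2.morphologyEx(m.astype(np.uint8),cv2.MORPH_OPEN,np.ones((5,5)))
n,lab,st,ce=cv2.connectedComponentsWithStats(m); i=[j for j in range(1,n) if st[j,4]>2000]; i=max(i,key=lambda j:st[j,4]); s=(lab==i).ravel()
X,Y,O=P[s,0],P[s,1],o[s]; print('bbox',st[i],'x range',X.min().round(3),X.max().round(3))
L=(.5246,-.0486,.6); ly=lambda x:L[1]+np.tan(np.radians(L[2]))*(x-L[0])
F,B=[],[]
for x in np.arange(X.min()+.012,X.max()-.012,.003):
    q=abs(X-x)<.002
    if q.sum()<20: continue
    a=np.where(q)[0]; f=a[Y[a].argmax()]; b=a[Y[a].argmin()]; F.append((X[f],Y[f]-O[f])); B.append((X[b],Y[b]+O[b]))
for nm,A in(('front',F),('back',B)):
    A=np.array(A); g=cv2.fitLine((A*1e3).astype(np.float32),cv2.DIST_HUBER,0,.01,.01).ravel(); sl=g[1]/g[0]; b=g[3]-sl*g[2]
    print(nm,len(A),'x %.3f-%.3f'%(A[:,0].min(),A[:,0].max()),'heading %.2f'%np.degrees(np.arctan(sl)),'resid %.2f'%np.std(A[:,1]*1e3-sl*A[:,0]*1e3-b),'off',[round(float(sl*x+b-1e3*ly(x/1e3)),1) for x in(445,520,595)])
ob=env.get_obs(); print(ob['time_s'],ob['tool_pos'].round(4),ob['tool_rot'].round(2),ob['force'].round(1),ob['wrist_torque'].round(2))
E
python3 m2.py pics/w7.png
```

```text
bbox [  292   182   173   103 10613] x range 0.527 0.601
front 17 x 0.538-0.586 heading 0.33 resid 0.04 off [-2.1, -2.5, -2.8]
back 17 x 0.541-0.585 heading -42.57 resid 0.94 off [114.1, 44.4, -25.3]
9.7333 [ 0.5237 -0.0486  0.2149] [ 1.800e+02 -3.000e-02  4.673e+01] [-0.7  0.4 -0.5] [-0.09  0.09  0.  ]
```

Request:
{"fn": "servo_tool", "kwargs": {"plan": [{"xyz":[0,0,0],"twist":[0,0,-0.7],"jaw":0},{"xyz":[0,0,0],"twist":[0,0,-1.3],"jaw":0},{"xyz":[0,0,0],"twist":[0,0,-2],"jaw":0},{"xyz":[0,0,0],"twist":[0,0,-2],"jaw":0},{"xyz":[0,0,0],"twist":[0,0,-2],"jaw":0}]}}

```text
time_s: 10.15
tool_pos: [0.5236, -0.0488, 0.2148]
tool_rot: [180.0, -0.0, 48.7]
force: [-1.1, 0.2, -0.1]
grip_width: 0.087
grasp_force: 0.0
```

```bash
python3 m2.py pics/w8.png
```

```text
bbox [  284   181   183   104 10790] x range 0.524 0.601
front 18 x 0.535-0.586 heading -2.87 resid 0.37 off [5.6, 1.0, -3.5]
back 18 x 0.538-0.585 heading -40.60 resid 0.59 off [108.5, 43.5, -21.6]
10.2 [ 0.5236 -0.0488  0.2148] [ 1.800e+02 -1.000e-02  4.874e+01] [-0.4  0.2  0.4] [-0.05  0.05  0.04]
```

View pics/w8.png

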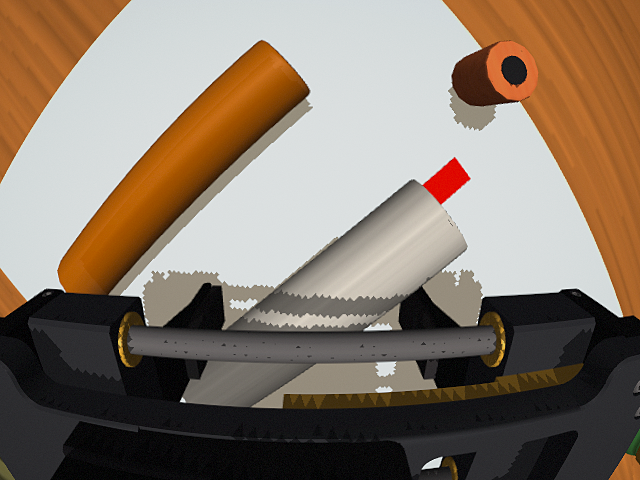

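The wrist view shows red showing beyond the tube's end at (447,180), on its centreline. The gripper's shadow at (310,265) spoils part of the front edge, so I'll fit only the clean stretch.

```bash
sed -i 's/np.arange(X.min()+.012,/np.arange(.552,/; s/(445,520,595)/(520,567,595)/' m2.py; python3 m2.py pics/w9.png
```

```text
bbox [  284   181   183   104 10803] x range 0.524 0.601
front 13 x 0.551-0.588 heading -2.38 resid 0.36 off [0.6, -1.9, -3.3]
back 13 x 0.554-0.586 heading -40.70 resid 1.21 off [43.6, 2.7, -21.7]
10.25 [ 0.5236 -0.0488  0.2147] [-180.     -0.     48.74] [0.5 0.4 0.6] [-0.06  0.1  -0.  ]
```

Request:
{"fn": "servo_tool", "kwargs": {"plan": [{"xyz":[0,0,0],"twist":[0,0,-0.5],"jaw":0},{"xyz":[0,0,0],"twist":[0,0,-1],"jaw":0},{"xyz":[0,0,0],"twist":[0,0,-1],"jaw":0},{"xyz":[0,0,0],"twist":[0,0,-1],"jaw":0}]}}

```text
time_s: 10.58
tool_pos: [0.5236, -0.0488, 0.2148]
tool_rot: [180.0, -0.0, 49.7]
force: [-1.0, -0.6, 0.0]
grip_width: 0.0876
grasp_force: 0.0
```

```bash
python3 m2.py pics/w10.png
```

```text
bbox [  284   184   183   101 10888] x range 0.524 0.601
front 13 x 0.551-0.588 heading -0.35 resid 0.14 off [0.2, -0.5, -1.0]
back 13 x 0.554-0.586 heading -39.69 resid 0.68 off [43.2, 3.7, -19.8]
10.6333 [ 0.5236 -0.0488  0.2148] [ 1.800e+02 -1.000e-02  4.975e+01] [-1.1  1.2  1.6] [-0.02  0.07  0.05]
```

Request:
{"fn": "servo_tool", "kwargs": {"plan": [{"xyz":[0,0,0],"twist":[0,0,-0.4],"jaw":0},{"xyz":[0,0,0],"twist":[0,0,-0.7],"jaw":0},{"xyz":[0,0,0],"twist":[0,0,-0.7],"jaw":0},{"xyz":[0,0,0],"twist":[0,0,-0.7],"jaw":0}]}}

```text
time_s: 10.97
tool_pos: [0.5236, -0.0488, 0.2148]
tool_rot: [180.0, -0.0, 50.4]
force: [0.0, -0.9, -0.0]
grip_width: 0.0873
grasp_force: 0.1
```

```bash
python3 m2.py pics/w11.png
```

```text
bbox [  284   182   183   103 10777] x range 0.523 0.602
front 13 x 0.550-0.586 heading 0.06 resid 0.34 off [-0.1, -0.5, -0.8]
back 13 x 0.554-0.586 heading -38.99 resid 0.84 off [42.9, 4.4, -18.6]
11.0167 [ 0.5236 -0.0488  0.2148] [ 1.800e+02 -1.000e-02  5.044e+01] [-0.3 -0.6  0.1] [-0.14  0.12 -0.01]
```

Now it's within about 0.5 mm. I'll unwind the turn to clear the fingers, lift, and check.

Request:
{"fn": "servo_tool", "kwargs": {"plan": [{"xyz":[0,0,0],"twist":[0,0,2],"jaw":0},{"xyz":[0,0,0],"twist":[0,0,6],"jaw":0},{"xyz":[0,0,0],"twist":[0,0,9],"jaw":0},{"xyz":[0,0,-1],"twist":[0,0,9],"jaw":0},{"xyz":[0,0,-3],"twist":[0,0,9],"jaw":0},{"xyz":[0,0,-6],"twist":[0,0,9],"jaw":0},{"xyz":[0,0,-9],"twist":[0,0,9],"jaw":0},{"xyz":[0,0,-12],"twist":[0,0,9],"jaw":0},{"xyz":[0,0,-12],"twist":[0,0,9],"jaw":0},{"xyz":[0,0,-12],"twist":[0,0,9],"jaw":0}]}}

```text
time_s: 11.85
tool_pos: [0.5243, -0.049, 0.3373]
tool_rot: [179.9, -0.3, 41.5]
force: [-0.5, -0.1, -0.3]
grip_width: 0.087
grasp_force: 0.0
```

Request:
{"fn": "servo_tool", "kwargs": {"plan": [{"xyz":[-2,2,0],"twist":[0,0,-7],"jaw":0},{"xyz":[-4,4,0],"twist":[0,0,-14],"jaw":0},{"xyz":[-6,5.7,0],"twist":[0,0,-21],"jaw":0},{"xyz":[-6,5.7,0],"twist":[0,0,-28],"jaw":0},{"xyz":[-6,5.7,0],"twist":[0,0,-35],"jaw":0},{"xyz":[-6,5.7,0],"twist":[0,0,-42],"jaw":0},{"xyz":[-6,5.7,0],"twist":[0,0,-49.2],"jaw":0},{"xyz":[-6,5.7,0],"twist":[0,0,-49.2],"jaw":0},{"xyz":[-6,5.7,0],"twist":[0,0,-49.2],"jaw":0}]}}

```text
time_s: 12.6
tool_pos: [0.5159, -0.1312, 0.3339]
tool_rot: [-179.9, -0.0, 90.5]
force: [0.2, 0.2, 0.8]
grip_width: 0.0868
grasp_force: 0.0
```

```bash
python3 m.py pics/w12.png
```

```text
line [524.7 -48.5   0.7 199.7  13.4]
tube bbox 215 105 214 61
front heading -0.87 resid 0.43 off line mm [2.0, 0.1, -1.8]
back heading 0.54 resid 1.24 off line mm [-2.0, -2.0, -2.1]
ends x [0.445 0.603]
12.65 [ 0.516  -0.1312  0.334 ] [-179.9   -0.    90.5] [-0.3 -1.  -0.3]
```

The two edges disagree because shadow corrupts the back edge. I'll refine with sub-pixel gradient edges and cross-check with the top and scene cameras.

```bash
cat > m3.py <<'E'
from h import *
import sys
def run(name,band=.012):
    c=env.read_camera(name); K=c['camera_matrix']; C=-c['R'].T@c['t']
    if name=='wrist' and len(sys.argv)>1: cv2.imwrite(sys.argv[1],c['img'][:,:,::-1])
    def proj(X):
        p=np.atleast_2d(X)@c['R'].T+c['t']
        if name!='wrist': return p[:,:2]/p[:,2:]*K[0,0]+[K[0,2],K[1,2]]
        r=np.hypot(p[:,0],p[:,1]); th=np.arctan2(r,p[:,2]); return p[:,:2]/r[:,None]*th[:,None]*K[0,0]+[K[0,2],K[1,2]]
    # sample image along world-y scan lines at z=.04, sharpest brightness+chroma step near each silhouette edge
    img=cv2.GaussianBlur(c['img'],(3,3),0).astype(np.float32); ch=img[...,2]  # blue: white/grey shelf vs warm grey tube
    L=(.5246,-.0486,.65); ly=lambda x:L[1]+np.tan(np.radians(L[2]))*(x-L[0])
    res={}
    for sgn,nm in((1,'front'),(-1,'back')):
        A=[]
        for x in np.arange(.460,.588,.004):
            # expected silhouette y at z=.04 for axis on the line
            y0=ly(x); v=np.array([x,y0,.04])-C; e=sgn*.02*np.hypot(v[1],v[2])/abs(v[2])
            y=np.arange(y0+e-band,y0+e+band,.0002); uv=proj(np.c_[np.full_like(y,x),y,np.full_like(y,.04)]).astype(np.float32)
            s=cv2.remap(ch,uv[None,:,0],uv[None,:,1],cv2.INTER_LINEAR)[0]; g=sgn*np.gradient(cv2.GaussianBlur(s[None],(1,1),0)[0])
            g=np.clip(np.convolve(g,np.ones(7)/7,'same'),0,None); g[:4]=0;g[-4:]=0; j=g.argmax(); q=slice(max(j-8,0),j+9)
            A.append((x*1e3,1e3*((g[q]*y[q]).sum()/g[q].sum()-e-y0),g[j]))
        A=np.array(A); f=cv2.fitLine(A[:,:2].astype(np.float32),cv2.DIST_HUBER,0,.01,.01).ravel(); sl=f[1]/f[0]
        print(name,nm,'skew vs line %.2f deg'%np.degrees(np.arctan(sl)),'offset mm at centre %.1f'%(f[3]+sl*(524-f[2])),'resid %.2f'%np.std(A[:,1]-f[3]-sl*(A[:,0]-f[2])),A[::4,1].round(1))
for n in('wrist','top','scene'): run(n)
E
python3 m3.py pics/w13.png
```

```text
wrist front skew vs line -1.37 deg offset mm at centre 0.7 resid 0.12 [ 2.2  1.8  1.3  1.2  0.5  0.3 -0.3 -0.4]
wrist back skew vs line -0.65 deg offset mm at centre -2.7 resid 0.22 [-2.1 -2.1 -2.2 -2.3 -2.3 -3.2 -3.2 -3.2]
top front skew vs line -2.00 deg offset mm at centre -0.9 resid 0.70 [ 1.6 -0.7 -1.8  0.2 -1.  -1.4 -2.1 -2.5]
top back skew vs line -1.04 deg offset mm at centre -3.3 resid 0.63 [-1.5 -2.6 -3.2 -3.6 -2.3 -2.9 -3.5 -3.9]
scene front skew vs line -1.60 deg offset mm at centre -0.5 resid 0.48 [ 1.4  1.1  0.9  0.2  0.3 -0.3 -1.9 -2.1]
scene back skew vs line -1.33 deg offset mm at centre -0.8 resid 0.53 [ 0.8  0.6  0.6 -0.2 -1.5 -1.5 -1.2 -2.3]
```

All the clean edges agree on about -1.3° of skew and about -1 mm offset. That matches finger half-width geometry with two-sided contact at 39°, so I need to turn about 1.3° further, to yaw ≈51.7. I'll repeat the couple.

Request:
{"fn": "servo_tool", "kwargs": {"plan": [{"xyz":[3,0.3,0],"twist":[0,0,7],"jaw":0},{"xyz":[6,0.6,0],"twist":[0,0,14],"jaw":0},{"xyz":[8.2,0.85,0],"twist":[0,0,21],"jaw":0},{"xyz":[8.2,0.85,0],"twist":[0,0,28],"jaw":0},{"xyz":[8.2,0.85,0],"twist":[0,0,35],"jaw":0},{"xyz":[8.2,0.85,0],"twist":[0,0,42],"jaw":0},{"xyz":[8.2,0.85,0],"twist":[0,0,49],"jaw":0},{"xyz":[8.2,0.85,0],"twist":[0,0,49.5],"jaw":0},{"xyz":[8.2,0.85,0],"twist":[0,0,49.5],"jaw":0},{"xyz":[8.2,0.85,0],"twist":[0,0,49.5],"jaw":0}]}}

```text
time_s: 13.63
tool_pos: [0.5239, -0.0491, 0.3348]
tool_rot: [-180.0, -0.0, 41.3]
force: [0.2, -0.1, -0.2]
grip_width: 0.0871
grasp_force: 0.0
```

Request:
{"fn": "servo_tool", "kwargs": {"plan": [{"xyz":[0,0,2],"twist":[0,0,0],"jaw":0},{"xyz":[0,0,4.5],"twist":[0,0,0],"jaw":0},{"xyz":[0,0,6.5],"twist":[0,0,0],"jaw":0},{"xyz":[0,0,8],"twist":[0,0,0],"jaw":0},{"xyz":[0,0,9],"twist":[0,0,0],"jaw":0},{"xyz":[0,0,9.8],"twist":[0,0,0],"jaw":0},{"xyz":[0,0,10.6],"twist":[0,0,0],"jaw":0},{"xyz":[0,0,11.3],"twist":[0,0,0],"jaw":0},{"xyz":[0,0,11.9],"twist":[0,0,0],"jaw":0},{"xyz":[0,0,11.9],"twist":[0,0,0],"jaw":0}]}}

```text
time_s: 14.47
tool_pos: [0.5236, -0.0491, 0.2149]
tool_rot: [-180.0, 0.1, 41.2]
force: [-0.8, -0.8, 1.2]
grip_width: 0.087
grasp_force: 0.0
```

Request:
{"fn": "servo_tool", "kwargs": {"plan": [{"xyz":[0.03,-0.03,0],"twist":[0,0,-3],"jaw":0},{"xyz":[0.03,-0.03,0],"twist":[0,0,-6],"jaw":0},{"xyz":[0.03,-0.03,0],"twist":[0,0,-8],"jaw":0},{"xyz":[0.03,-0.03,0],"twist":[0,0,-9],"jaw":0},{"xyz":[0.03,-0.03,0],"twist":[0,0,-9.5],"jaw":0},{"xyz":[0.03,-0.03,0],"twist":[0,0,-10],"jaw":0},{"xyz":[0.03,-0.03,0],"twist":[0,0,-10.5],"jaw":0},{"xyz":[0.03,-0.03,0],"twist":[0,0,-10.5],"jaw":0},{"xyz":[0.03,-0.03,0],"twist":[0,0,-10.5],"jaw":0}]}}

```text
time_s: 15.22
tool_pos: [0.5241, -0.0488, 0.216]
tool_rot: [180.0, -0.0, 51.6]
force: [0.2, -0.7, 1.7]
grip_width: 0.0867
grasp_force: 0.7
```

Request:
{"fn": "servo_tool", "kwargs": {"plan": [{"xyz":[0,0,0],"twist":[0,0,2],"jaw":0},{"xyz":[0,0,0],"twist":[0,0,6],"jaw":0},{"xyz":[0,0,0],"twist":[0,0,10],"jaw":0},{"xyz":[0,0,-1],"twist":[0,0,10],"jaw":0},{"xyz":[0,0,-3],"twist":[0,0,10],"jaw":0},{"xyz":[0,0,-6],"twist":[0,0,10],"jaw":0},{"xyz":[0,0,-9],"twist":[0,0,10],"jaw":0},{"xyz":[0,0,-12],"twist":[0,0,10],"jaw":0},{"xyz":[0,0,-12],"twist":[0,0,10],"jaw":0},{"xyz":[0,0,-12],"twist":[0,0,10],"jaw":0}]}}

```text
time_s: 16.05
tool_pos: [0.5246, -0.0489, 0.3382]
tool_rot: [179.9, -0.2, 41.7]
force: [-0.2, -0.1, 0.3]
grip_width: 0.0868
grasp_force: 0.0
```

Request:
{"fn": "servo_tool", "kwargs": {"plan": [{"xyz":[-2,2,0],"twist":[0,0,-7],"jaw":0},{"xyz":[-4,4,0],"twist":[0,0,-14],"jaw":0},{"xyz":[-6,5.7,0],"twist":[0,0,-21],"jaw":0},{"xyz":[-6,5.7,0],"twist":[0,0,-28],"jaw":0},{"xyz":[-6,5.7,0],"twist":[0,0,-35],"jaw":0},{"xyz":[-6,5.7,0],"twist":[0,0,-42],"jaw":0},{"xyz":[-6,5.7,0],"twist":[0,0,-49],"jaw":0},{"xyz":[-6,5.7,0],"twist":[0,0,-49],"jaw":0},{"xyz":[-6,5.7,0],"twist":[0,0,-49],"jaw":0}]}}

```text
time_s: 16.8
tool_pos: [0.5165, -0.1311, 0.3348]
tool_rot: [-179.9, -0.0, 90.5]
force: [-0.6, 0.6, 0.4]
grip_width: 0.0867
grasp_force: 0.0
```

```bash
python3 m3.py pics/w14.png
```

```text
wrist front skew vs line -0.61 deg offset mm at centre 0.8 resid 0.11 [1.4 1.5 1.1 0.7 0.7 0.5 0.4 0.4]
wrist back skew vs line -0.69 deg offset mm at centre -2.7 resid 0.19 [-2.1 -2.1 -2.2 -2.2 -2.3 -3.1 -3.2 -3.2]
top front skew vs line -0.67 deg offset mm at centre -1.3 resid 0.62 [-0.2 -0.7 -1.8  0.1 -0.9 -1.5 -1.2 -2.4]
top back skew vs line -0.86 deg offset mm at centre -3.3 resid 0.62 [-1.5 -2.6 -3.2 -3.6 -2.3 -2.9 -3.3 -3.9]
scene front skew vs line -0.70 deg offset mm at centre -0.5 resid 0.54 [-0.9  1.1  0.9  0.2  0.4 -0.3 -0.4 -0.6]
scene back skew vs line -0.61 deg offset mm at centre -0.7 resid 0.51 [ 0.1 -0.2  0.6 -1.1 -1.1 -1.5 -0.9 -1.1]
```

All views now agree: skew is about -0.65° (under 1 mm at either end) and the offset is within about 1 mm of the 14 mm line's middle. I'll move clear and check the whole scene.

Request:
{"fn": "servo_tool", "kwargs": {"plan": [{"xyz":[-3,0,-3],"twist":[0,0,0],"jaw":0},{"xyz":[-6,0,-5],"twist":[0,0,0],"jaw":0},{"xyz":[-9,0,-7],"twist":[0,0,0],"jaw":0},{"xyz":[-12,0,-8],"twist":[0,0,0],"jaw":0},{"xyz":[-15,0,-8],"twist":[0,0,0],"jaw":0},{"xyz":[-16,0,-8],"twist":[0,0,0],"jaw":0},{"xyz":[-16,0,-8],"twist":[0,0,0],"jaw":0},{"xyz":[-16,0,-8],"twist":[0,0,0],"jaw":0}]}}

```text
time_s: 17.62
tool_pos: [0.5187, -0.2909, 0.4151]
tool_rot: [-179.9, -0.1, 90.6]
force: [0.6, 0.1, -0.3]
grip_width: 0.0871
grasp_force: 0.0
```

```bash
python3 - <<'E'
from h import *
a=env.read_camera('top')['img']; s=env.read_camera('scene')['img']
cv2.imwrite('pics/final.png',np.hstack([cv2.resize(i[:,:,::-1],(400,300)) if 0 else cv2.resize(i[y:y+150,x:x+200,::-1],(400,300),interpolation=cv2.INTER_CUBIC) for i,x,y in((a,235,185),(s,190,175))]))
b=cv2.imread('pics/top0.png')[:,:,::-1]; d=cv2.morphologyEx((abs(a.astype(int)-b).max(2)>50).astype(np.uint8),cv2.MORPH_OPEN,np.ones((2,2)))
n,l,st,ce=cv2.connectedComponentsWithStats(d); print(st[st[:,4]>8][1:])
print(env.get_obs()['tool_pos'],env.get_obs()['force'])
E
```

```text
[[  447   165   136   208 14623]
 [  576   177    46   128  4018]
 [  567   182    20   127   691]
 [  329   228     8    67   367]
 [  336   229     8    67   344]
 [  372   228    20    69   977]
 [  324   230     3    52   128]
 [  464   233     3     4    12]
 [  557   240    10     7    38]
 [  325   290     5     6    16]
 [  523   319    65    63  1376]
 [  460   357    22    15   245]
 [  447   360     6     5    21]
 [  367   373   194   107  8046]
 [   46   374   228   106  7915]
 [  554   381     8     2    16]
 [  542   382     5     2    10]
 [  541   397    17     2    34]
 [  538   402    18     2    36]
 [    0   405    19    40   429]
 [  547   407     5     2    10]
 [  543   412     8     2    16]
 [  499   463     9     3    20]]
[ 0.51938249 -0.28929408  0.41509383] [ 0.19117898 -0.28681553  0.6289775 ]
```

View pics/final.png

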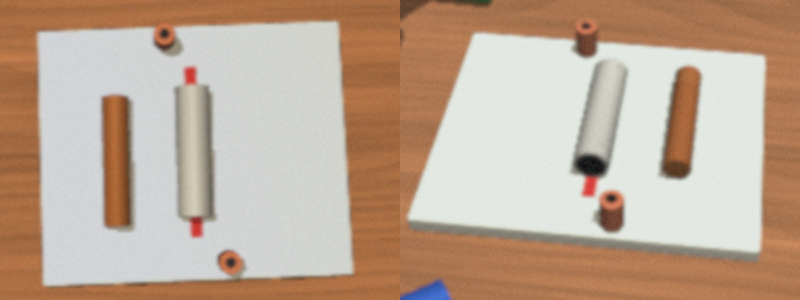

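The final view shows the tube at crop (193,150), straight on the red line, with red showing at both ends (190,75) and (196,227). The picture difference shows no change at the amber rod or the props. The arm is clear, so I'm handing it in.

```bash
python3 -c "
from cell import env
print(env.sign_off())"
```

```text
the job is handed in; nothing more can be done
None
```

The steel former is resting on the red line, within about 1 mm of its centre and about 0.65° off straight, the rod and props were not moved, the arm is clear, and the job was handed in at about 18 s.

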